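# Load a bearing onto the swing yoke of the induction heater

### The job

Load the bearing heater: hang the thin bearing with the black seals over the heater's swing yoke and let go of it, then swing the yoke fully home across both poles so that the bearing hangs free about midway between them. Do not drop the bearing, and leave the thick orange-sealed bearing, the two standing fitting sleeves and the mug as they stand.

Things in the scene. Friction and masses are not known exactly. Their poses are not given: they have to be found in the camera images.
- thin_bearing: The bearing to load: steel ring, black seals, outside diameter 110, bore 70, width 20, 0.6 kg, on edge in one of two V blocks (which varies). Origin: its centre (90 above the bench at the start, top at 145); body x is the bore axis. Pinch it from above across its faces; rim to bore is 20 deep, so tips less than 15 below its top clear a bar in the bore.
- thick_bearing: The other bearing, with orange seals, outside diameter 110, bore only 45 (too small for the yoke), width 27, about 0.95 kg, on edge in the other V block. Origin at its centre; body x is the bore axis. Leave it.
- v_block_1: Dark steel V block, 50 x 110 x 58 high, fast on the bench; its 90 degree groove runs along body x, its bottom 12 up. Origin: centre of the underside. It carries the thin bearing.
- v_block_2: The same V block, carrying the thick bearing. Origin: centre of the underside.
- heater: Blue induction heater, 195 (x) x 400 (y), fixed; its place varies a little. Origin: centre of its underside, axes as the world's. From its table (148 high) two square iron poles rise to 238: x -20 to 34 and y 83 to 126 (rear, with the pin), x -20 to 34 and y -126 to -84 (front); 167 clear between them. The swing yoke lies on top of them when home.
- heater_yoke (a joint): Swing yoke, rad: 0 = home over both poles, handle to -y; grows counterclockwise from above (handle swings away from the robot, to +x) to 1.75. Stiff hinge, 0.4 N m, stays where left. A ring can be threaded over its free handle end once it is swung clear of the front pole (over about 0.5).
- yoke_pin (a point): Hinge axis of the yoke, on its top face. Site y runs along the yoke from handle to pin, x across it to the side it opens to, z up; turns with the yoke. The yoke is a level steel bar 40 wide, 32 high (239 to 271 above the bench), reaching 240 from the pin; then a thin neck; then the handle, 265 to 311 from the pin.
- yoke_middle (a point): On the middle line of the yoke's top face, 104.5 from the pin: midway between the poles when the yoke is home. Axes as yoke_pin, turning with the yoke. The thin bearing's centre lies about 29 below this face when it hangs on the yoke.
- yoke_handle (a point): On the axis of the yoke's black round handle (26 thick, 46 long, 255 above the bench), 289.5 from the pin. Axes as yoke_pin.
- fitting_sleeve_1: Steel fitting sleeve standing on end, diameter 31, 138 high. Origin: centre of the underside. Bystander.
- fitting_sleeve_2: Steel fitting sleeve standing on end, diameter 49, 126 high. Origin: centre of the underside. Bystander.
- mug: Blue mug standing upright, 82 in diameter, 100 high, handle to one side. Origin: under its middle. Bystander.

How it is judged:
By the outcome, as a careful person would: the job done as asked, in the order asked, and still so for the second after the job is handed in, with the robot touching nothing.
It also fails if it takes over 69 s, if anything falls off the work surface, if the arm or the gripper's body presses on something with over 40 N, if the wrist force passes 120 N, or if a joint passes its speed limit or range.

### The arm

A 7-joint arm with a two-finger parallel gripper is mounted at the origin on a cart in front of the work surface, level with it; the furniture and walls round the work are solid. World frame = base frame: x ahead of the robot, y to its left, z up, the work surface at z = 0. Lengths are in m, angles in rad, forces in N, time in s.
With the tool pointing down it reaches from about 0.4 to 0.875 m from the base axis. Payload 4.4 kg.
Tool frame: the origin (TCP) lies at the very end of the fingers, on their centre line; the grasp point (between the pads) lies 19 mm behind it; z points along the fingers, y is the line along which they close (so a half turn about z gives the same grasp; the last joint's range is limited). The gripper opens to 85 mm and grips with 20 to 120 N. Pads are 22 mm wide; open, the fingers measure 114 mm over their backs; the gripper's body (76 mm by 85 mm) begins 54 mm behind the grasp point. The pads swing forward as they close: fully open they stand 13 mm farther back than shut.
Start: joints at [-1.174, 0.628, 0.038, 1.517, -0.027, 0.996, -0.02], TCP at [0.29, 0.582, 0.231] pointing down, gripper open.
Joint ranges: [-3.06, 3.06], [-0.37, 2.12], [-1.25, 1.32], [0.18, 2.47], [-1.1, 4.24], [0.23, 1.98], [-2.94, 2.94]. Speed limits (rad/s): [2.57, 2.57, 3.14, 3.14, 3.14, 3.14, 3.14].

### API

Orientations are given as a 3x3 rotation matrix whose columns are the frame's x, y, z axes.
In Python, from station import robot gives the robot as it stands. The module is installed in compiled form; this text tells all that it offers.
- The arm moves only by the tool move_arm, never from a script. Its argument "rows" is a list of rows, each a list of 4 numbers: the shift along the tool's x, y, z as a fraction of full scale, then the turn about the tool's z as a fraction of full scale. In form: [[x, y, z, turn], ...]. A call has 1 to 10 rows; each row shifts and turns the commanded pose from where the row before left it, along the tool's axes as they then stand; what a row does not reach is not made up. Full scale, the value 1, is 40 cm for a shift and pi/2 rad for a turn. A row lasts 1/8 s, in which the tool goes at most 62.5 mm and 10.7 degrees, less where a joint would pass 70% of its speed; a pose out of reach is approached as far as the arm can. A call with a number of a shift or a turn outside -1 to 1 is refused whole. A call with a gripper value outside its range is refused whole. "hand" is the opening, from 0 (shut) to 1 (fully open), set as the call begins (left out, the last holds). The fingers move at their own pace and stop on an object; the grip force is fixed at half the most. Time passes only in rows, so rows that do not move let the fingers close. It gives the time, the measured TCP pose, the force, the opening and the grip force at its end, in the units of the state.
- robot.get_state(): the state, without advancing time (a new reading comes with each control period).
- robot.read_camera(name): name is "scene" or "top" or "wrist"; returns a dict with "img" (400x640x3 uint8, red, green, blue), "vertical_fov" (degrees; the focal length in pixels is half the picture's height over the tangent of half this angle, whatever the lens; pixels are square), "cx", "cy" (the principal point, pixels), "eye" and "attitude" of the camera in the world; the wrist camera has in their place "T_tool_cam" (4x4, takes a point from camera to tool coordinates, whose origin is the TCP and whose axes are the flange's). Camera axes: x right, y up, looking along -z (the intrinsics and any distortion apply to the point x, -y, -z); pixel columns grow to the right and rows downward; lengths in m; the calibration is good to about 2 mm. A picture is of the moment at which its call begins: read the wrist's pose just before it. There is no depth.
- robot.job_done(): hands the job in; it is judged then, once.
Trained networks look in a picture, given as the dict that the camera call returned (one of the last four; its "shot" number tells which), for a name from the list of things; names that differ only in an ending like _2 or _b are one class to them, and where a whole thing is asked for, a point or a joint stands for the part that bears it (a point fixed in the world has none). Each returns a list of dicts, best first, with "confidence" (0 to 1); they miss things now and then, are a little off and sometimes report something else, mostly with a low value. They report only what shows in the picture. A call takes as long as a camera call.
- robot.cut_out(picture, query): "pixels" (400x640 bool, what is visible of it).
- robot.pinpoint(picture, query): "point" ([x, y, z] in m, in world coordinates, good to about 4 mm: a listed point, or the origin of a listed thing).
The state is a dict: "clock": time; "joint_pos": joint angles; "dq": joint speeds; "effort": joint torques, N m; "eef_pos": TCP position; "tool_rot": TCP orientation; "contact_force": force on the tool from outside, world axes, zero at the start; "torque": the same for the moment, N m; "grip_width": finger opening in m; "grip_force": force on a finger pad.
Only numpy, scipy, OpenCV 4.12 (cv2) and the standard library are available. Lean on these libraries where they do the work, as an engineer would, in place of code of your own. Each camera call takes 0.05 s, during which the arm holds its last target. There are 200 camera calls.

## Working session

There is one attempt and no reset: what is moved stays moved. The work goes in short steps, Python scripts to look and compute and a tool call to move; the robot and the scene stay as the last step left them, time stands still between calls to the robot, and variables do not carry over. Pictures are saved under pics/ and viewed, at most 10 in all, crops included, and the job is handed in when it is done.

Besides the shell and the picture viewer there is one more tool, called after "Request:" as name([rows], argument=value, ...), one row to a line, values as JSON. move_arm: Moves the arm, as the interface text tells. Its arguments: {"type":"object","properties":{"rows":{"type":"array"},"hand":{"type":"number"}},"required":["rows"]}

```bash
mkdir -p pics; cat > h.py <<'E'
from station import robot
import cv2, numpy as np
np.set_printoptions(precision=4,suppress=True)
def shot(cam,name=None):
    s=robot.get_state(); p=robot.read_camera(cam)
    if name: cv2.imwrite('pics/'+name,p['img'][:,:,::-1])
    return s,p
def pp(p,qs):
    for q in qs:
        print(q,[(np.array(r['point']),round(r['confidence'],2)) for r in robot.pinpoint(p,q)[:3]])
E
python3 - <<'E'
from h import *
for c in ['scene','top']:
    s,p=shot(c,c+'0.png'); print(c,p['eye'],p['vertical_fov'])
    pp(p,['thin_bearing','thick_bearing','v_block_1','heater','yoke_pin','yoke_middle','yoke_handle','fitting_sleeve_1','mug'])
print(s)
E
```

```text
scene [-0.0543 -0.6695  1.0447] 47.715983473390864
thin_bearing [(array([0.3914, 0.2685, 0.092 ]), 0.93)]
thick_bearing [(array([0.6185, 0.3031, 0.0907]), 0.55)]
v_block_1 [(array([ 0.3902,  0.2713, -0.0008]), 0.95), (array([ 0.4228, -0.0516, -0.0016]), 0.57), (array([0.6187, 0.3085, 0.0003]), 0.55)]
heater [(array([ 0.4198, -0.051 , -0.0008]), 0.76)]
yoke_pin [(array([0.4273, 0.0503, 0.2734]), 0.65)]
yoke_middle [(array([ 0.4442, -0.0499,  0.2681]), 0.77), (array([0.4946, 0.421 , 0.0006]), 0.25)]
yoke_handle [(array([ 0.471 , -0.2312,  0.2543]), 0.88)]
fitting_sleeve_1 [(array([0.6955, 0.172 , 0.0019]), 0.76), (array([ 0.4983,  0.4195, -0.0018]), 0.55)]
mug [(array([0.6498, 0.0032, 0.0009]), 0.58)]
top [0.3691 0.1039 1.2175] 51.355583144196046
thin_bearing [(array([0.3966, 0.2721, 0.09  ]), 0.67), (array([0.62  , 0.3072, 0.0895]), 0.59)]
thick_bearing [(array([0.6228, 0.3072, 0.0908]), 0.55), (array([0.5012, 0.4223, 0.0029]), 0.16)]
v_block_1 [(array([0.618 , 0.3025, 0.0001]), 0.64), (array([ 0.3975,  0.2685, -0.0006]), 0.6)]
heater [(array([ 0.4202, -0.0544,  0.0003]), 0.58)]
yoke_
[... 196 characters left out ...]
731, 0.0022]), 0.95), (array([0.4983, 0.4238, 0.001 ]), 0.5)]
mug [(array([ 0.6537,  0.0019, -0.0021]), 0.85)]
{'clock': 0.5, 'joint_pos': array([-1.1738,  0.6284,  0.0385,  1.5175, -0.027 ,  0.9963, -0.02  ]), 'dq': array([ 0.0006, -0.0004, -0.0006,  0.0021, -0.0008, -0.0006, -0.0011]), 'effort': array([ -0.0007, -56.2802,   1.2247, -19.3602,   0.011 ,   0.0028,
         0.    ]), 'eef_pos': array([0.2902, 0.5816, 0.2313]), 'tool_rot': array([[-0.8948,  0.4465, -0.0001],
       [ 0.4465,  0.8948, -0.0001],
       [ 0.    , -0.0001, -1.    ]]), 'contact_force': array([0.1434, 0.8551, 0.4924]), 'torque': array([-0.0406, -0.0112, -0.053 ]), 'grip_force': 0.0, 'grip_width': 0.08519000463500674}
```

View pics/scene0.png

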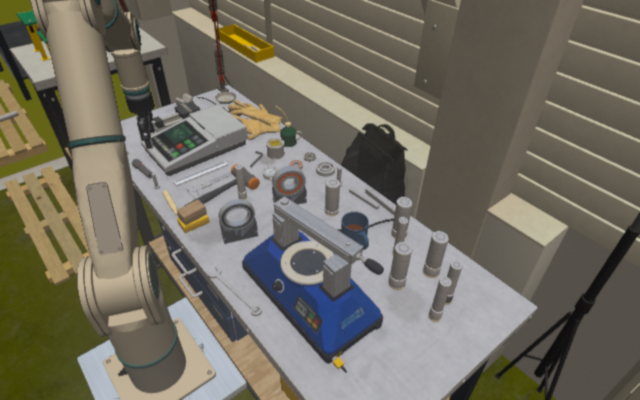

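View pics/top0.png

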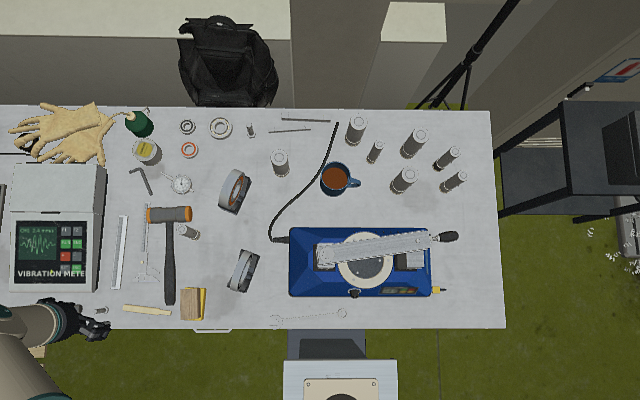

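The scene view shows the thin bearing at (238,218), the orange one at (290,185), and the yoke slightly open with its handle at (372,267). Tall cylinders stand at the right, around (400,262). The top view shows the thin bearing at (241,270) and the handle at (448,237). I'll measure the bearing's yaw and check the height of those cylinders.

```bash
python3 - <<'E'
from h import *
P={}
for c in ['scene','top']:
    s,p=shot(c); P[c]=p; print(c,{k:v for k,v in p.items() if k not in('img',)})
m=robot.cut_out(P['top'],'thin_bearing')
for r in m[:2]:
    ys,xs=np.nonzero(r['pixels']); print(r['confidence'],len(xs),xs.mean(),ys.mean(),cv2.minAreaRect(np.c_[xs,ys].astype(np.float32)))
for c in P:
    print(c,[(np.array(r['point']),round(r['confidence'],2)) for r in robot.pinpoint(P[c],'fitting_sleeve_1')])
a=cv2.resize(P['scene']['img'][180:330,340:490],(400,400),interpolation=2)
b=cv2.resize(P['top']['img'][100:250,330:480],(400,400),interpolation=2)
cv2.imwrite('pics/c1.png',np.hstack([a,b])[:,:,::-1])
E
```

```text
scene {'vertical_fov': 47.715983473390864, 'cx': 314.4890726479966, 'cy': 200.65751517009568, 'eye': array([-0.0543, -0.6695,  1.0447]), 'attitude': array([[ 0.7816,  0.4108, -0.4695],
       [-0.6238,  0.5191, -0.5843],
       [ 0.0037,  0.7495,  0.662 ]]), 'shot': 3}
top {'vertical_fov': 51.355583144196046, 'cx': 315.46740794740174, 'cy': 205.34601952904043, 'eye': array([0.3691, 0.1039, 1.2175]), 'attitude': array([[ 0.0026,  0.9844, -0.1758],
       [-0.9996,  0.0075,  0.0275],
       [ 0.0284,  0.1756,  0.984 ]]), 'shot': 4}
0.96 497 240.8893360160966 270.78672032193157 ((240.9931640625, 270.6849670410156), (12.874526023864746, 41.78369140625), 20.556045532226562)
scene [(array([ 0.6978,  0.172 , -0.0002]), 0.88), (array([ 0.4957,  0.4204, -0.002 ]), 0.7)]
top [(array([ 0.7   ,  0.1735, -0.001 ]), 0.96), (array([0.5   , 0.4231, 0.0011]), 0.76)]
```

View pics/c1.png

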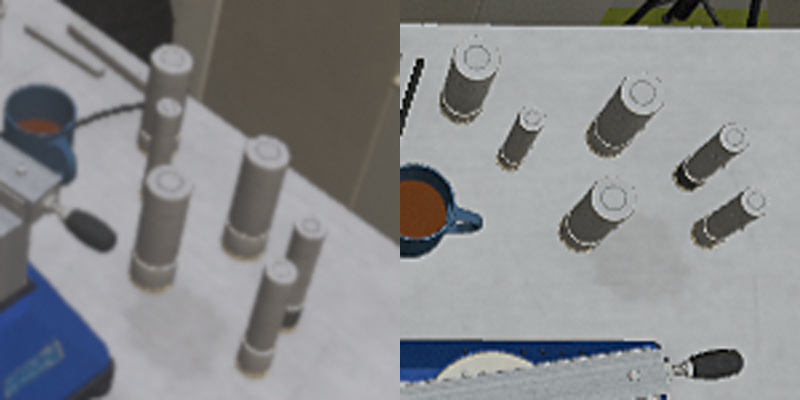

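The left crop (scene) has the nearest tall cylinder's top at crop pixel (170,178); the right crop (top) has it at (613,198). I'll triangulate those tops.

```bash
cat >> h.py <<'E'
def ray(p,u,v,R=None):
    f=200/np.tan(np.radians(p['vertical_fov']/2))
    d=np.array([(u-p['cx'])/f,-(v-p['cy'])/f,-1.]); d=(p['attitude'] if R is None else R)@d
    return d/np.linalg.norm(d)
E
python3 - <<'E'
from h import *
s,a=shot('scene'); s,b=shot('top')
for (x,y),(u,v) in [((170,178),(213,198)),((267,152),(242,94)),((170,58),(77,58)),((168,105),(133,118)),((310,225),(335,135)),((283,270),(357,202))]:
    d1=ray(a,340+x*.375,180+y*.375); d2=ray(b,330+u*.375,100+v*.375)
    t=np.linalg.lstsq(np.c_[d1,-d2],b['eye']-a['eye'],rcond=None)[0]
    q1=a['eye']+t[0]*d1;q2=b['eye']+t[1]*d2; print((q1+q2)/2,np.linalg.norm(q1-q2))
# thin bearing yaw: ends of the top long axis at z~.13
c=np.array([240.99,270.68]); w=np.radians(20.556); L=np.array([-np.sin(w),np.cos(w)])*20
e=[]
for sg in(1,-1):
    d=ray(b,*(c+sg*L)); e.append(b['eye']+d*(.11-b['eye'][2])/d[2])
print(e, 'plane dir deg',np.degrees(np.arctan2(*(e[1]-e[0])[[1,0]])))
E
```

```text
[ 0.6458 -0.1767  0.1551] 0.0032640871060980415
[ 0.7555 -0.2113  0.1502] 0.0017131389590225733
[ 0.7936 -0.044   0.1426] 0.0008856922716664667
[ 0.7287 -0.0993  0.1491] 0.0007564767646947148
[ 0.7111 -0.3024  0.1524] 0.001533159583399827
[ 0.6432 -0.3214  0.1543] 0.0030753290911317436
[array([0.3435, 0.2841, 0.11  ]), array([0.4405, 0.2508, 0.11  ])] plane dir deg -18.958870214432615
```

```bash
cat >> h.py <<'E'
def plan(wps,step=.05,p=None,yaw=None):
    """world waypoints (x,y,z,yaw of tool y deg) -> rows"""
    s=robot.get_state(); R=s['tool_rot']
    p=s['eef_pos'].copy(); yaw=np.degrees(np.arctan2(R[1,1],R[0,1])); print('at',p,round(yaw,1))
    rows=[]
    for w in wps:
        st=w[4] if len(w)>4 else step
        d=np.array(w[:3])-p; dy=w[3]-yaw
        n=int(np.ceil(max(np.linalg.norm(d)/st,abs(dy)/10.,1)-1e-6))
        for i in range(n):
            a=np.radians(yaw); y=np.array([np.cos(a),np.sin(a),0]); x=np.array([-np.sin(a),np.cos(a),0])
            q=d/n; rows.append([round(q@x/.4,3),round(q@y/.4,3),round(-q[2]/.4,3),round(-dy/n/90,3)])
            r=rows[-1]; p=p+.4*(r[0]*x+r[1]*y-r[2]*np.array([0,0,1])); yaw-=r[3]*90
    for i in range(0,len(rows),10): print(rows[i:i+10])
E
python3 - <<'E'
from h import *
plan([(.33,.54,.38,60),(.5,.2,.38,0),(.405,-.243,.38,-62),(.405,-.243,.245,-62)])
E
```

```text
at [0.2902 0.5816 0.2313] 63.5
[[np.float64(-0.034), np.float64(-0.012), np.float64(-0.093), np.float64(0.01)], [np.float64(-0.034), np.float64(-0.012), np.float64(-0.093), np.float64(0.01)], [np.float64(-0.034), np.float64(-0.011), np.float64(-0.093), np.float64(0.01)], [np.float64(-0.034), np.float64(-0.011), np.float64(-0.093), np.float64(0.01)], [np.float64(-0.099), np.float64(-0.065), np.float64(0.0), np.float64(0.083)], [np.float64(-0.107), np.float64(-0.052), np.float64(0.0), np.float64(0.083)], [np.float64(-0.113), np.float64(-0.037), np.float64(0.0), np.float64(0.083)], [np.float64(-0.117), np.float64(-0.022), np.float64(0.0), np.float64(0.083)], [np.float64(-0.119), np.float64(-0.007), np.float64(0.0), np.float64(0.083)], [np.float64(-0.119), np.float64(0.008), np.float64(0.0), np.float64(0.083)]]
[[np.float64(-0.116), np.float64(0.024), np.float64(0.0), np.float64(0.083)], [np.float64(-0.112), np.float64(0.039), np.float64(0.0), np.float64(0.083)], [np.float64(-0.111), np.float64(-0.024), np.float64(0.0), np.float64(0.069)], [np.float64(-0.113), np.float64(-0.012), np.floa
[... 162 characters left out ...]
np.float64(0.069)], [np.float64(-0.111), np.float64(0.025), np.float64(0.0), np.float64(0.069)], [np.float64(-0.107), np.float64(0.036), np.float64(0.0), np.float64(0.069)], [np.float64(-0.103), np.float64(0.048), np.float64(0.0), np.float64(0.069)], [np.float64(-0.097), np.float64(0.059), np.float64(0.0), np.float64(0.069)]]
[[np.float64(-0.09), np.float64(0.069), np.float64(0.0), np.float64(0.069)], [np.float64(-0.082), np.float64(0.078), np.float64(0.0), np.float64(0.069)], [np.float64(0.0), np.float64(-0.0), np.float64(0.113), np.float64(0.0)], [np.float64(0.0), np.float64(-0.0), np.float64(0.113), np.float64(0.0)], [np.float64(0.0), np.float64(-0.0), np.float64(0.113), np.float64(0.0)]]
```

Request:
move_arm([
  [-0.034,-0.012,-0.093,0.01],
  [-0.034,-0.012,-0.093,0.01],
  [-0.034,-0.011,-0.093,0.01],
  [-0.034,-0.011,-0.093,0.01],
  [-0.099,-0.065,0,0.083],
  [-0.107,-0.052,0,0.083],
  [-0.113,-0.037,0,0.083],
  [-0.117,-0.022,0,0.083],
  [-0.119,-0.007,0,0.083],
  [-0.119,0.008,0,0.083],
], hand=0)

```text
clock: 2.6
eef_pos: [0.4582, 0.2833, 0.3803]
tool_rot: [[-0.256, 0.967, 0.0], [0.967, 0.256, 0.0], [0.0, 0.001, -1.0]]
contact_force: [-0.6, 0.1, 0.1]
grip_width: 0.0002
grip_force: 0.0
```

Request:
move_arm([
  [-0.116,0.024,0,0.083],
  [-0.112,0.039,0,0.083],
  [-0.111,-0.024,0,0.069],
  [-0.113,-0.012,0,0.069],
  [-0.113,0,0,0.069],
  [-0.113,0.013,0,0.069],
  [-0.111,0.025,0,0.069],
  [-0.107,0.036,0,0.069],
  [-0.103,0.048,0,0.069],
  [-0.097,0.059,0,0.069],
])

```text
clock: 3.85
eef_pos: [0.4237, -0.1562, 0.3804]
tool_rot: [[0.763, 0.646, 0.001], [0.646, -0.763, 0.0], [0.001, 0.0, -1.0]]
contact_force: [1.7, -0.7, 0.2]
grip_width: -0.0001
grip_force: 0.0
```

```bash
sed -i 's/    for i in range(0,len(rows),10): .*/    for i in range(0,len(rows),10): print(str([[float(v)+0. for v in r] for r in rows[i:i+10]]).replace(" ",""))/' h.py; python3 - <<'E'
from h import *
print(robot.get_state()['clock'])
plan([(.405,-.243,.38,-62),(.405,-.243,.245,-62)])
E
```

```text
3.85
at [ 0.4237 -0.1562  0.3804] -49.7
[[-0.088,0.068,0.001,0.068],[-0.08,0.077,0.001,0.068],[0.0,0.0,0.112,0.0],[0.0,0.0,0.112,0.0],[0.0,0.0,0.112,0.0]]
```

Request:
move_arm([
  [-0.088,0.068,0.001,0.068],
  [-0.08,0.077,0.001,0.068],
  [0,0,0.112,0],
  [0,0,0.112,0],
  [0,0,0.112,0],
  [0,0,0,0],
])

```text
clock: 4.6
eef_pos: [0.404, -0.2408, 0.2429]
tool_rot: [[0.882, 0.472, -0.006], [0.472, -0.882, 0.003], [-0.004, -0.005, -1.0]]
contact_force: [-1.0, -0.3, -0.5]
grip_width: 0.0003
grip_force: 0.0
```

```bash
python3 - <<'E'
from h import *
print(robot.get_state()['clock'])
pin=np.array([.427,.0505])
w=[]
for t in np.linspace(.12,.92,9):
    u=np.array([np.sin(t),-np.cos(t)]); v=np.array([np.cos(t),np.sin(t)])
    q=pin+.288*u-.026*v; w.append((q[0],q[1],.245,-62,.02))
print(w[0],w[-1]); plan(w)
E
```

```text
4.6
(np.float64(0.43566409116700827), np.float64(-0.23854140451542538), 0.245, -62, 0.02) (np.float64(0.6403819424977433), np.float64(-0.14466184723426279), 0.245, -62, 0.02)
at [ 0.404  -0.2408  0.2429] -61.8
[[0.036,0.016,-0.003,0.001],[0.036,0.016,-0.003,0.001],[0.033,0.015,0.0,0.0],[0.033,0.015,0.0,0.0],[0.035,0.011,0.0,0.0],[0.035,0.011,0.0,0.0],[0.035,0.007,0.0,0.0],[0.035,0.007,0.0,0.0],[0.036,0.004,0.0,0.0],[0.036,0.004,0.0,0.0]]
[[0.036,0.0,0.0,0.0],[0.036,0.0,0.0,0.0],[0.036,-0.003,0.0,0.0],[0.036,-0.003,0.0,0.0],[0.036,-0.007,0.0,0.0],[0.036,-0.007,0.0,0.0],[0.034,-0.01,0.0,0.0],[0.034,-0.01,0.0,0.0]]
```

Request:
move_arm([
  [0.036,0.016,-0.003,0],
  [0.036,0.016,-0.003,0],
  [0.033,0.015,0,0],
  [0.033,0.015,0,0],
  [0.035,0.011,0,0],
  [0.035,0.011,0,0],
  [0.035,0.007,0,0],
  [0.035,0.007,0,0],
  [0.036,0.004,0,0],
  [0.036,0.004,0,0],
])

```text
clock: 5.85
eef_pos: [0.55, -0.2126, 0.2472]
tool_rot: [[0.881, 0.473, -0.0], [0.473, -0.881, 0.0], [-0.0, -0.0, -1.0]]
contact_force: [-1.5, 0.2, 0.3]
grip_width: 0.0
grip_force: 0.7
```

Request:
move_arm([
  [0.036,0,0,0],
  [0.036,0,0,0],
  [0.036,-0.003,0,0],
  [0.036,-0.003,0,0],
  [0.036,-0.007,0,0],
  [0.036,-0.007,0,0],
  [0.034,-0.01,0,0],
  [0.034,-0.01,0,0],
  [-0.05,0,0,0],
  [-0.05,0,-0.1,0],
])

```text
clock: 7.1
eef_pos: [0.6059, -0.1624, 0.2849]
tool_rot: [[0.881, 0.474, -0.005], [0.474, -0.881, 0.002], [-0.003, -0.004, -1.0]]
contact_force: [0.5, 1.1, 1.1]
grip_width: -0.0001
grip_force: 0.0
```

```bash
python3 - <<'E'
from h import *
print(robot.get_state()['clock'])
for c in ['top','scene']:
    s,p=shot(c); pp(p,['yoke_handle','yoke_pin','yoke_middle'])
# to above bearing, camera look at height
plan([(.56,-.10,.38,-40),(.5,.12,.4,20),(.394,.269,.36,71)])
E
```

```text
7.1
yoke_handle [(array([ 0.6567, -0.1197,  0.2538]), 0.74)]
yoke_pin [(array([0.4275, 0.0476, 0.2721]), 0.78)]
yoke_middle [(array([ 0.5131, -0.0142,  0.2691]), 0.94)]
yoke_handle [(array([ 0.6612, -0.1197,  0.2561]), 0.7)]
yoke_pin [(array([0.4293, 0.0534, 0.2733]), 0.73), (array([0.6167, 0.304 , 0.0892]), 0.64)]
yoke_middle [(array([0.6197, 0.3088, 0.0001]), 0.69), (array([ 0.5115, -0.0123,  0.2706]), 0.61)]
at [ 0.6068 -0.1633  0.2862] -61.7
[[-0.009,-0.065,-0.078,-0.081],[-0.001,-0.066,-0.078,-0.081],[0.007,-0.065,-0.078,-0.081],[0.054,-0.078,-0.008,-0.111],[0.067,-0.067,-0.008,-0.111],[0.078,-0.055,-0.008,-0.111],[0.086,-0.04,-0.008,-0.111],[0.092,-0.025,-0.008,-0.111],[0.095,-0.009,-0.008,-0.111],[0.073,-0.02,0.016,-0.094]]
[[0.075,-0.009,0.016,-0.094],[0.076,0.002,0.016,-0.094],[0.075,0.013,0.016,-0.094],[0.072,0.024,0.016,-0.094],[0.068,0.034,0.016,-0.094]]
```

Request:
move_arm([
  [-0.009,-0.065,-0.078,-0.081],
  [-0.001,-0.066,-0.078,-0.081],
  [0.007,-0.065,-0.078,-0.081],
  [0.054,-0.078,-0.008,-0.111],
  [0.067,-0.067,-0.008,-0.111],
  [0.078,-0.055,-0.008,-0.111],
  [0.086,-0.04,-0.008,-0.111],
  [0.092,-0.025,-0.008,-0.111],
  [0.095,-0.009,-0.008,-0.111],
  [0.073,-0.02,0.016,-0.094],
])

```text
clock: 8.75
eef_pos: [0.4824, 0.1467, 0.3934]
tool_rot: [[-0.483, 0.876, 0.0], [0.876, 0.483, 0.001], [0.0, 0.001, -1.0]]
contact_force: [-0.1, -0.2, -0.7]
grip_width: 0.0002
grip_force: 0.0
```

Request:
move_arm([
  [0.075,-0.009,0.016,-0.094],
  [0.076,0.002,0.016,-0.094],
  [0.075,0.013,0.016,-0.094],
  [0.072,0.024,0.016,-0.094],
  [0.068,0.034,0.016,-0.094],
  [0,0,0,0],
  [0,0,0,0],
], hand=1)

```text
clock: 9.62
eef_pos: [0.3947, 0.2672, 0.3615]
tool_rot: [[-0.944, 0.331, -0.0], [0.331, 0.944, -0.001], [-0.0, -0.001, -1.0]]
contact_force: [0.6, -0.3, 0.1]
grip_width: 0.0852
grip_force: 0.0
```

```bash
python3 - <<'E'
from h import *
s,p=shot('wrist','w1.png'); print(s['clock'],s['eef_pos'],s['tool_rot'],s['grip_width']); print(p['T_tool_cam'])
pp(p,['thin_bearing','v_block_1'])
m=robot.cut_out(p,'thin_bearing')
R=s['tool_rot']@p['T_tool_cam'][:3,:3]; e=s['eef_pos']+s['tool_rot']@p['T_tool_cam'][:3,3]
for r in m[:2]:
    ys,xs=np.nonzero(r['pixels']); q=cv2.minAreaRect(np.c_[xs,ys].astype(np.float32)); print(r['confidence'],len(xs),q)
    for c in cv2.boxPoints(q):
        d=ray(p,*c,R=R); print(e+d*(.12-e[2])/d[2])
E
```

```text
9.625 [0.3947 0.2672 0.3615] [[-0.9437  0.3309 -0.    ]
 [ 0.3309  0.9437 -0.0008]
 [-0.0002 -0.0008 -1.    ]] 0.08516828361062088
[[ 0.001   0.9641  0.2655  0.0682]
 [ 1.     -0.001  -0.     -0.0002]
 [ 0.0003  0.2655 -0.9641 -0.1423]
 [ 0.      0.      0.      1.    ]]
thin_bearing [(array([0.3899, 0.2692, 0.0901]), 0.6)]
v_block_1 [(array([ 0.4003,  0.2716, -0.0015]), 0.95), (array([0.6165, 0.3046, 0.0031]), 0.76)]
0.82 1335 ((320.0, 163.0), (82.0, 16.0), 90.0)
[0.3375 0.2794 0.12  ]
[0.344  0.2979 0.12  ]
[0.4435 0.2641 0.12  ]
[0.4365 0.2442 0.12  ]
```

View pics/w1.png

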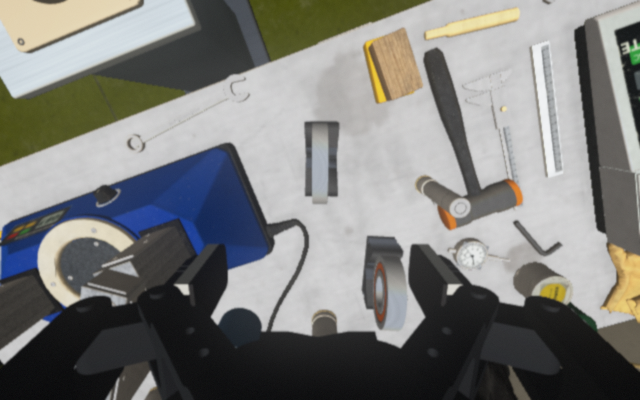

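The wrist view shows the bearing rim upright and aligned with the fingers, at (320,163), spanning rows 122–204. The orange bearing is well clear at (385,290). I'll descend and grip.

```bash
python3 - <<'E'
from h import *
plan([(.391,.2705,.17,70.6),(.391,.2705,.131,70.6,.02)])
E
```

```text
at [0.3949 0.267  0.3618] 70.6
[[0.003,0.001,0.12,0.0],[0.003,0.001,0.12,0.0],[0.003,0.001,0.12,0.0],[0.003,0.001,0.12,0.0],[0.0,0.001,0.048,0.0],[0.0,0.001,0.048,0.0]]
```

Request:
move_arm([
  [0.003,0.001,0.12,0],
  [0.003,0.001,0.12,0],
  [0.003,0.001,0.12,0],
  [0.003,0.001,0.12,0],
  [0,0.001,0.048,0],
  [0,0.001,0.048,0],
  [0,0,0,0],
])

```text
clock: 10.7
eef_pos: [0.3903, 0.2707, 0.1303]
tool_rot: [[-0.944, 0.33, -0.002], [0.33, 0.944, -0.002], [0.001, -0.002, -1.0]]
contact_force: [0.9, -0.7, 0.6]
grip_width: 0.0854
grip_force: 0.0
```

Request:
move_arm([
  [0,0,0,0],
  [0,0,0,0],
  [0,0,0,0],
  [0,0,0,0],
  [0,0,0,0],
  [0,0,0,0],
], hand=0)

```text
clock: 11.45
eef_pos: [0.3907, 0.2717, 0.132]
tool_rot: [[-0.944, 0.33, 0.001], [0.33, 0.944, 0.001], [-0.0, 0.001, -1.0]]
contact_force: [-0.9, -0.4, 5.7]
grip_width: 0.0186
grip_force: 58.9
```

```bash
python3 - <<'E'
from h import *
plan([(.391,.2715,.17,70.6,.015),(.43,.25,.38,60),(.55,.08,.4,10),(.7136,-.1603,.4,-36.4)],step=.045)
E
```

```text
at [0.3907 0.2717 0.132 ] 70.7
[[0.0,0.0,-0.032,0.001],[0.0,0.0,-0.032,0.001],[0.0,0.0,-0.032,0.001],[-0.022,-0.004,-0.105,0.023],[-0.022,-0.003,-0.105,0.023],[-0.022,-0.002,-0.105,0.023],[-0.022,-0.001,-0.105,0.023],[-0.022,0.0,-0.105,0.023],[-0.079,-0.037,-0.008,0.093],[-0.083,-0.025,-0.008,0.093]]
[[-0.086,-0.012,-0.008,0.093],[-0.087,0.0,-0.008,0.093],[-0.086,0.013,-0.008,0.093],[-0.083,0.025,-0.008,0.093],[-0.095,0.043,0.0,0.074],[-0.089,0.054,0.0,0.074],[-0.082,0.064,0.0,0.074],[-0.074,0.073,0.0,0.074],[-0.065,0.081,0.0,0.074],[-0.055,0.088,0.0,0.074]]
[[-0.045,0.094,0.0,0.074]]
```

Request:
move_arm([
  [0,0,-0.032,0.001],
  [0,0,-0.032,0.001],
  [0,0,-0.032,0.001],
  [-0.022,-0.004,-0.105,0.023],
  [-0.022,-0.003,-0.105,0.023],
  [-0.022,-0.002,-0.105,0.023],
  [-0.022,-0.001,-0.105,0.023],
  [-0.022,0,-0.105,0.023],
  [-0.079,-0.037,-0.008,0.093],
  [-0.083,-0.025,-0.008,0.093],
])

```text
clock: 12.7
eef_pos: [0.469, 0.1924, 0.3872]
tool_rot: [[-0.685, 0.729, 0.0], [0.729, 0.685, 0.001], [0.0, 0.001, -1.0]]
contact_force: [-0.1, 0.1, -6.9]
grip_width: 0.0184
grip_force: 60.0
```

Request:
move_arm([
  [-0.086,-0.012,-0.008,0.093],
  [-0.087,0,-0.008,0.093],
  [-0.086,0.013,-0.008,0.093],
  [-0.083,0.025,-0.008,0.093],
  [-0.095,0.043,0,0.074],
  [-0.089,0.054,0,0.074],
  [-0.082,0.064,0,0.074],
  [-0.074,0.073,0,0.074],
  [-0.065,0.081,0,0.074],
  [-0.055,0.088,0,0.074],
])

```text
clock: 13.95
eef_pos: [0.6909, -0.1262, 0.3989]
tool_rot: [[0.503, 0.864, -0.001], [0.864, -0.503, 0.001], [0.001, -0.002, -1.0]]
contact_force: [1.2, 0.8, -5.1]
grip_width: 0.0181
grip_force: 60.0
```

Request:
move_arm([
  [-0.045,0.094,0,0.074],
  [0,0,0,0],
  [0,0,0,0],
])

```text
clock: 14.32
eef_pos: [0.7139, -0.1596, 0.3984]
tool_rot: [[0.597, 0.802, -0.002], [0.802, -0.597, 0.002], [0.0, -0.002, -1.0]]
contact_force: [-0.1, 1.0, -4.9]
grip_width: 0.0179
grip_force: 60.1
```

```bash
python3 - <<'E'
from h import *
print(robot.get_state()['clock'])
for c in ['top','scene']:
    s,p=shot(c); pp(p,['yoke_handle','yoke_pin','yoke_middle','thin_bearing'])
a=cv2.resize(p['img'][130:330,230:490],(780,600),interpolation=2); cv2.imwrite('pics/s2.png',a[:,:,::-1])
plan([(.7136,-.1603,.297,-36.4)])
E
```

```text
14.325
yoke_handle [(array([ 0.6556, -0.1199,  0.2572]), 0.64)]
yoke_pin [(array([0.4263, 0.0479, 0.2688]), 0.55)]
yoke_middle [(array([ 0.5136, -0.0148,  0.2692]), 0.84)]
thin_bearing [(array([ 0.7169, -0.1612,  0.3548]), 0.76)]
yoke_handle [(array([ 0.6578, -0.1212,  0.2554]), 0.8)]
yoke_pin [(array([0.4295, 0.0501, 0.2723]), 0.55)]
yoke_middle [(array([ 0.5118, -0.0114,  0.2692]), 0.78)]
thin_bearing []
at [ 0.7143 -0.16    0.3991] -36.7
[[-0.001,0.0,0.085,-0.001],[-0.001,0.0,0.085,-0.001],[-0.001,0.0,0.085,-0.001]]
```

View pics/s2.png

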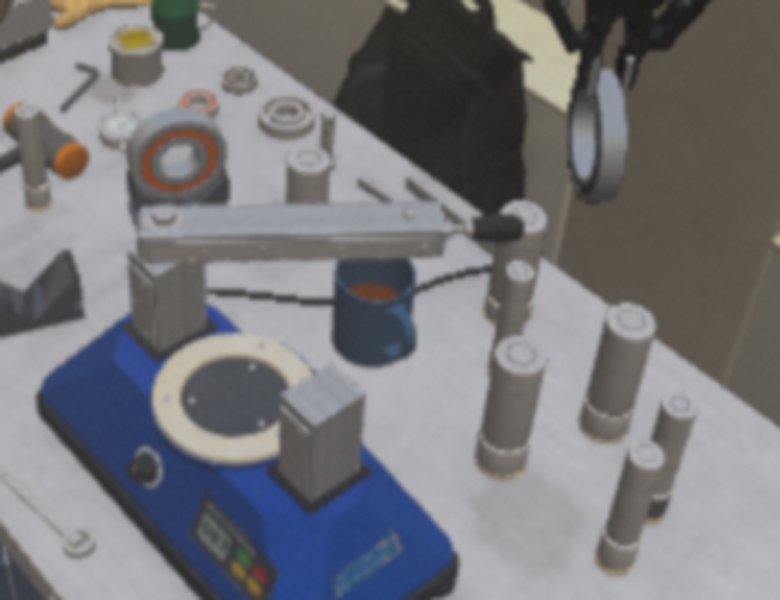

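The thin bearing hangs plumb in the gripper at crop pixel (598,135), past the handle end at (500,228), so I can thread it.

Request:
move_arm([
  [-0.001,0,0.085,0],
  [-0.001,0,0.085,0],
  [-0.002,0,0.085,0],
  [0,0,0,0],
  [0,-0.05,0,0],
  [0,-0.05,0,0],
  [0,-0.05,0,0],
  [0,-0.05,0,0],
  [0,0,0,0],
])

```text
clock: 15.95
eef_pos: [0.6496, -0.1128, 0.2994]
tool_rot: [[0.596, 0.803, 0.003], [0.803, -0.596, 0.001], [0.003, 0.002, -1.0]]
contact_force: [0.6, 0.6, -5.4]
grip_width: 0.0181
grip_force: 60.3
```

```bash
python3 - <<'E'
from h import *
print(robot.get_state()['clock'])
s,p=shot('scene'); pp(p,['yoke_handle','thin_bearing'])
a=cv2.resize(p['img'][180:300,340:460],(500,500),interpolation=2)
cv2.imwrite('pics/s3.png',a[:,:,::-1])
s,p=shot('top'); pp(p,['yoke_handle','thin_bearing'])
print(s['contact_force'],s['eef_pos'])
plan([(.5116,-.0118,.297,-36.4,.025)])
E
```

```text
15.95
yoke_handle [(array([ 0.6608, -0.1197,  0.2575]), 0.68)]
thin_bearing [(array([ 0.6456, -0.1163,  0.2564]), 0.94)]
yoke_handle []
thin_bearing []
[ 0.192  -0.1003 -6.2236] [ 0.6504 -0.1146  0.2984]
at [ 0.6498 -0.1145  0.2972] -36.7
[[0.0,-0.061,0.0,-0.001],[0.0,-0.061,0.0,-0.001],[0.0,-0.061,0.0,-0.001],[0.0,-0.061,0.0,-0.001],[0.0,-0.061,0.0,-0.001],[0.0,-0.061,0.0,-0.001],[0.0,-0.061,0.0,-0.001]]
```

View pics/s3.png

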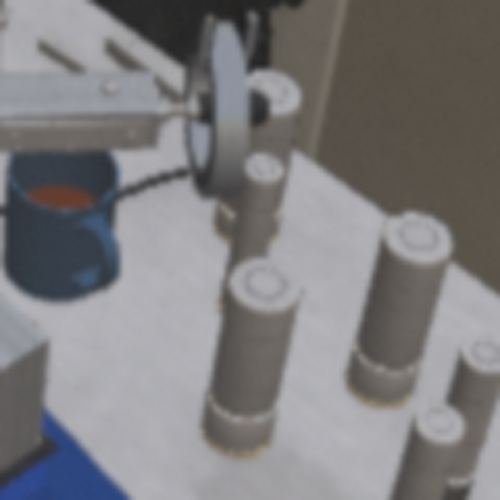

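The ring encircles the handle with room all round: ring at (215,110), handle tip showing at (258,108). I'll continue along the bar.

Request:
move_arm([
  [0,-0.04,0,0],
  [0,-0.04,0,0],
  [0,-0.04,0,0],
  [0,0,0,0],
])

```text
clock: 16.75
eef_pos: [0.6105, -0.0845, 0.2969]
tool_rot: [[0.597, 0.802, -0.0], [0.802, -0.597, 0.001], [0.0, -0.001, -1.0]]
contact_force: [0.3, -0.3, -5.7]
grip_width: 0.0182
grip_force: 60.3
```

Request:
move_arm([
  [0,-0.05,0,0],
  [0,-0.05,0,0],
  [0,-0.05,0,0],
  [0,-0.05,0,0],
  [0,0,0,0],
])

```text
clock: 17.38
eef_pos: [0.5466, -0.0369, 0.2971]
tool_rot: [[0.597, 0.802, 0.0], [0.802, -0.597, 0.001], [0.001, -0.0, -1.0]]
contact_force: [0.7, -0.7, -5.0]
grip_width: 0.0182
grip_force: 60.3
```

```bash
python3 - <<'E'
from h import *
print(robot.get_state()['clock'])
s,p=shot('scene'); pp(p,['yoke_handle','thin_bearing','yoke_middle'])
s,p=shot('top'); pp(p,['yoke_handle','thin_bearing'])
plan([(.5116,-.0118,.297,-36.4,.025),(.5116,-.0118,.286,-36.4,.006)])
E
```

```text
17.375
yoke_handle [(array([ 0.66  , -0.1195,  0.2572]), 0.96)]
thin_bearing [(array([ 0.5408, -0.0414,  0.2534]), 0.72)]
yoke_middle [(array([ 0.5122, -0.0113,  0.27  ]), 0.88)]
yoke_handle [(array([ 0.5486, -0.0422,  0.2532]), 0.74)]
thin_bearing [(array([ 0.5484, -0.0386,  0.2535]), 0.68)]
at [ 0.5471 -0.038   0.2968] -36.7
[[0.0,-0.055,0.0,-0.002],[0.0,-0.055,0.0,-0.002],[0.0,0.0,0.014,0.0],[0.0,0.0,0.014,0.0]]
```

Request:
move_arm([
  [0,-0.055,0,0],
  [0,-0.055,0,0],
  [0,0,0,0],
  [0,0,0.013,0],
  [0,0,0.013,0],
  [0,0,0,0],
  [0,0,0,0],
])

```text
clock: 18.6
eef_pos: [0.5129, -0.0108, 0.2868]
tool_rot: [[0.597, 0.802, 0.003], [0.802, -0.597, 0.0], [0.002, 0.002, -1.0]]
contact_force: [4.9, 2.4, -3.3]
grip_width: 0.0179
grip_force: 60.6
```

Request:
move_arm([
  [0,0,0.003,0],
  [0,0,0.003,0],
  [0,0,0,0],
  [0,0,0,0],
])

```text
clock: 19.1
eef_pos: [0.513, -0.0109, 0.2859]
tool_rot: [[0.597, 0.802, 0.004], [0.802, -0.597, 0.001], [0.004, 0.003, -1.0]]
contact_force: [2.3, 3.1, 8.0]
grip_width: 0.0184
grip_force: 62.1
```

The ring rests on the bar (contact force +8 N). I'll ease off slightly and release.

Request:
move_arm([
  [0,0,-0.003,0],
  [0,0,0,0],
])

```text
clock: 19.35
eef_pos: [0.5126, -0.0114, 0.2861]
tool_rot: [[0.598, 0.802, 0.003], [0.802, -0.598, -0.0], [0.002, 0.003, -1.0]]
contact_force: [4.0, 2.2, 2.7]
grip_width: 0.0182
grip_force: 61.4
```

Request:
move_arm([
  [0,0,0,0],
  [0,0,0,0],
  [0,0,0,0],
  [0,0,0,0],
], hand=0.6)

```text
clock: 19.85
eef_pos: [0.5109, -0.0112, 0.2851]
tool_rot: [[0.598, 0.802, -0.001], [0.802, -0.598, -0.0], [-0.001, -0.001, -1.0]]
contact_force: [-0.0, -0.4, 0.2]
grip_width: 0.0513
grip_force: 0.0
```

Request:
move_arm([
  [0,0,-0.05,0],
  [0,0,-0.1,0],
  [0,0,-0.1,0],
  [0,0,0,0],
])

```text
clock: 20.35
eef_pos: [0.5128, -0.0117, 0.388]
tool_rot: [[0.598, 0.802, 0.006], [0.802, -0.598, 0.0], [0.004, 0.004, -1.0]]
contact_force: [0.3, 0.1, -0.9]
grip_width: 0.0512
grip_force: 0.0
```

```bash
python3 - <<'E'
from h import *
print(robot.get_state()['clock'])
s,p=shot('top'); pp(p,['yoke_handle','thin_bearing','yoke_middle'])
s,p=shot('scene'); pp(p,['yoke_handle','thin_bearing','yoke_middle'])
a=cv2.resize(p['img'][170:320,260:440],(720,600),interpolation=2)
cv2.imwrite('pics/s4.png',a[:,:,::-1])
E
```

```text
20.35
yoke_handle []
thin_bearing [(array([ 0.516 , -0.011 ,  0.2442]), 0.66)]
yoke_middle [(array([ 0.5136, -0.0134,  0.2713]), 0.64), (array([0.4269, 0.0525, 0.271 ]), 0.52)]
yoke_handle [(array([ 0.6571, -0.1198,  0.257 ]), 0.72)]
thin_bearing [(array([ 0.5118, -0.0119,  0.2407]), 0.55)]
yoke_middle [(array([ 0.5077, -0.0114,  0.2697]), 0.86)]
```

View pics/s4.png

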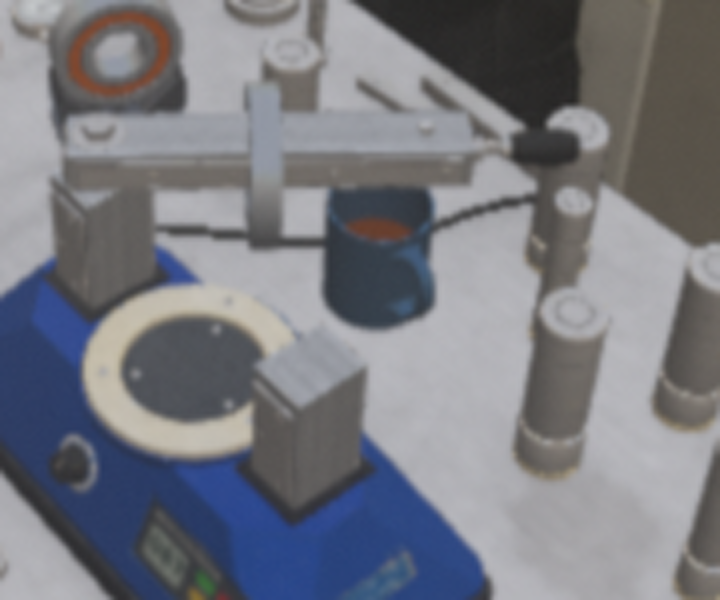

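The bearing hangs free on the yoke at crop pixel (265,165), at its middle; the handle is at (545,147). Next, closed fingers go to the far side of the handle.

```bash
cat > arc.py <<'E'
from h import *
def P(t,off,r=.288):
    u=np.array([np.sin(t),-np.cos(t)]); v=np.array([np.cos(t),np.sin(t)])
    q=np.array([.4275,.0503])+r*u+off*v; return (q[0],q[1],.245,np.degrees(t)-90,.018)
E
python3 - <<'E'
from arc import *
a=P(.935,.06)
plan([(a[0],a[1],.388,a[3],.045),(a[0],a[1],.245,a[3],.045)])
E
```

```text
at [ 0.511  -0.011   0.3845] -36.7
[[0.03,0.092,-0.002,-0.001],[0.03,0.092,-0.002,-0.001],[0.03,0.092,-0.002,-0.001],[0.03,0.092,-0.002,-0.001],[0.03,0.092,-0.002,-0.001],[0.0,0.0,0.09,0.001],[0.0,0.0,0.09,0.001],[0.0,0.0,0.09,0.001],[0.0,0.0,0.09,0.001]]
```

Request:
move_arm([
  [0.03,0.092,-0.002,0],
  [0.03,0.092,-0.002,0],
  [0.03,0.092,-0.002,0],
  [0.03,0.092,-0.002,0],
  [0.03,0.092,-0.002,0],
  [0,0,0.09,0],
  [0,0,0.09,0],
  [0,0,0.09,0],
  [0,0,0.09,0],
  [0,0,0,0],
], hand=0)

```text
clock: 22.0
eef_pos: [0.6927, -0.072, 0.2417]
tool_rot: [[0.598, 0.802, -0.007], [0.802, -0.598, 0.001], [-0.003, -0.006, -1.0]]
contact_force: [0.0, -0.5, -0.3]
grip_width: -0.0001
grip_force: 0.0
```

```bash
python3 - <<'E'
from arc import *
print(robot.get_state()['clock'])
plan([P(t,.026) for t in np.linspace(.935,.05,13)])
E
```

```text
22.0
at [ 0.6927 -0.072   0.2417] -36.7
[[-0.041,0.003,-0.004,-0.001],[-0.041,0.003,-0.004,-0.001],[-0.027,0.001,0.0,0.023],[-0.027,0.002,0.0,0.023],[-0.027,0.002,0.0,0.023],[-0.026,0.003,0.0,0.023],[-0.027,0.001,0.0,0.024],[-0.027,0.002,0.0,0.024],[-0.026,0.001,0.0,0.023],[-0.026,0.002,0.0,0.023]]
[[-0.027,0.002,0.0,0.024],[-0.027,0.003,0.0,0.024],[-0.026,0.001,0.0,0.023],[-0.026,0.002,0.0,0.023],[-0.027,0.001,0.0,0.024],[-0.027,0.003,0.0,0.024],[-0.027,0.001,0.0,0.023],[-0.026,0.002,0.0,0.023],[-0.027,0.002,0.0,0.024],[-0.027,0.003,0.0,0.024]]
[[-0.026,0.001,0.0,0.023],[-0.026,0.002,0.0,0.023],[-0.027,0.002,0.0,0.024],[-0.027,0.003,0.0,0.024],[-0.026,0.001,0.0,0.023],[-0.026,0.002,0.0,0.023]]
```

Request:
move_arm([
  [-0.041,0.003,-0.004,0],
  [-0.041,0.003,-0.004,0],
  [-0.027,0.002,0,0.023],
  [-0.027,0.002,0,0.023],
  [-0.027,0.002,0,0.023],
  [-0.026,0.002,0,0.023],
  [-0.027,0.002,0,0.024],
  [-0.027,0.002,0,0.024],
  [-0.026,0.002,0,0.023],
  [-0.026,0.002,0,0.023],
])

```text
clock: 23.25
eef_pos: [0.6222, -0.1666, 0.2484]
tool_rot: [[0.805, 0.594, -0.0], [0.594, -0.805, 0.0], [-0.0, -0.0, -1.0]]
contact_force: [0.8, 1.2, 1.0]
grip_width: 0.0002
grip_force: 0.7
```

Request:
move_arm([
  [-0.027,0.002,0,0.024],
  [-0.027,0.002,0,0.024],
  [-0.026,0.002,0,0.023],
  [-0.026,0.002,0,0.023],
  [-0.027,0.002,0,0.024],
  [-0.027,0.002,0,0.024],
  [-0.027,0.002,0,0.023],
  [-0.026,0.002,0,0.023],
  [-0.027,0.002,0,0.024],
  [-0.027,0.002,0,0.024],
])

```text
clock: 24.5
eef_pos: [0.5311, -0.2218, 0.2485]
tool_rot: [[0.965, 0.262, 0.0], [0.262, -0.965, -0.0], [0.0, 0.0, -1.0]]
contact_force: [1.6, 0.3, -0.8]
grip_width: 0.0001
grip_force: 0.7
```

Request:
move_arm([
  [-0.026,0.002,0,0.023],
  [-0.026,0.002,0,0.023],
  [-0.027,0.002,0,0.024],
  [-0.027,0.002,0,0.024],
  [-0.022,0.002,0,0.018],
  [-0.018,0.001,0,0.016],
  [0,0,0,0],
  [0,0,0,0],
])

```text
clock: 25.5
eef_pos: [0.4752, -0.2362, 0.2484]
tool_rot: [[0.998, 0.067, -0.0], [0.067, -0.998, 0.0], [-0.0, -0.0, -1.0]]
contact_force: [-0.4, 0.7, -1.0]
grip_width: -0.0001
grip_force: 0.0
```

```bash
python3 - <<'E'
from arc import *
print(robot.get_state()['clock'])
for c in ['top','scene']:
    s,p=shot(c); pp(p,['yoke_handle','yoke_pin','yoke_middle','thin_bearing'])
plan([P(0,.024)])
E
```

```text
25.5
yoke_handle []
yoke_pin [(array([0.4257, 0.0507, 0.2735]), 0.88)]
yoke_middle [(array([ 0.435 , -0.0545,  0.2699]), 0.79)]
thin_bearing [(array([ 0.4393, -0.0506,  0.2418]), 0.62), (array([ 0.4397, -0.0569,  0.2713]), 0.47)]
yoke_handle [(array([ 0.4485, -0.2348,  0.2568]), 0.8)]
yoke_pin [(array([0.4275, 0.0504, 0.2723]), 0.65)]
yoke_middle [(array([ 0.4387, -0.0538,  0.2685]), 0.96), (array([ 0.6972,  0.1703, -0.0009]), 0.72), (array([ 0.4219, -0.0521,  0.0037]), 0.49)]
thin_bearing [(array([ 0.4321, -0.0539,  0.2401]), 0.6)]
at [ 0.4752 -0.2364  0.2485] -86.2
[[-0.03,0.0,0.004,0.021],[-0.03,0.001,0.004,0.021]]
```

Request:
move_arm([
  [-0.015,0.001,0,0.01],
  [-0.012,0,0,0.01],
  [-0.008,0,0,0.01],
  [-0.007,0,0,0.01],
  [0,0,0,0],
])

```text
clock: 26.62
eef_pos: [0.4581, -0.2376, 0.2486]
tool_rot: [[1.0, 0.003, -0.0], [0.003, -1.0, 0.0], [-0.0, -0.0, -1.0]]
contact_force: [-0.4, 0.2, 0.2]
grip_width: -0.0001
grip_force: 0.1
```

Request:
move_arm([
  [-0.006,0,0,0],
  [-0.006,0,0,0],
  [0,0,0,0],
])

```text
clock: 27.0
eef_pos: [0.4533, -0.2376, 0.2485]
tool_rot: [[1.0, 0.003, -0.0], [0.003, -1.0, 0.0], [-0.0, -0.0, -1.0]]
contact_force: [0.3, -0.3, -2.0]
grip_width: 0.0001
grip_force: 0.2
```

Request:
move_arm([
  [-0.005,0,0,0],
  [-0.005,0,0,0],
])

```text
clock: 27.25
eef_pos: [0.4512, -0.2377, 0.2486]
tool_rot: [[1.0, 0.004, 0.003], [0.004, -1.0, -0.001], [0.003, 0.001, -1.0]]
contact_force: [6.7, -0.9, -4.3]
grip_width: -0.0005
grip_force: 3.8
```

Request:
move_arm([
  [-0.005,0,0,0],
  [-0.003,0,0,0],
])

```text
clock: 27.5
eef_pos: [0.4511, -0.2377, 0.2488]
tool_rot: [[1.0, 0.006, 0.008], [0.006, -1.0, -0.002], [0.008, 0.002, -1.0]]
contact_force: [13.1, -1.5, -8.2]
grip_width: 0.0
grip_force: 6.8
```

```bash
python3 - <<'E'
from arc import *
s=robot.get_state(); print(s['clock'],s['contact_force'],s['eef_pos'])
for c in ['top','scene']:
    s,p=shot(c); pp(p,['yoke_handle','yoke_pin','yoke_middle','thin_bearing'])
E
```

```text
27.5 [13.1138 -1.4736 -8.1793] [ 0.4511 -0.2377  0.2488]
yoke_handle [(array([ 0.4257, -0.2358,  0.2537]), 0.77)]
yoke_pin [(array([0.4266, 0.0504, 0.272 ]), 0.93)]
yoke_middle [(array([ 0.4273, -0.0521,  0.2736]), 0.78), (array([ 0.4254, -0.2417,  0.2577]), 0.29)]
thin_bearing [(array([ 0.4314, -0.05  ,  0.2401]), 0.74)]
yoke_handle [(array([ 0.4263, -0.2378,  0.2567]), 0.97)]
yoke_pin [(array([0.4319, 0.0486, 0.2762]), 0.68)]
yoke_middle [(array([ 0.4311, -0.0524,  0.2701]), 0.86), (array([ 0.3924,  0.2749, -0.002 ]), 0.39)]
thin_bearing [(array([ 0.4234, -0.0541,  0.2394]), 0.67), (array([ 0.6519, -0.    , -0.001 ]), 0.5)]
```

The yoke is against its stop (13 N, no more motion, handle x equals pin x). I'll back off and check.

Request:
move_arm([
  [0.02,0,0,0],
  [0.05,0,0,0],
  [0.06,0,0,0],
  [0.02,0,-0.1,0],
  [0,0,-0.12,0],
  [0.05,0,-0.12,0],
  [0.1,0,0,0],
  [0,0,0,0],
  [0,0,0,0],
])

```text
clock: 29.12
eef_pos: [0.565, -0.2374, 0.3837]
tool_rot: [[1.0, 0.002, -0.003], [0.002, -1.0, 0.001], [-0.003, -0.001, -1.0]]
contact_force: [-0.2, -0.5, -0.3]
grip_width: 0.0001
grip_force: 0.0
```

```bash
python3 - <<'E'
from arc import *
s=robot.get_state(); print(s['clock'],s['contact_force'],s['eef_pos'])
s,p=shot('top'); pp(p,['yoke_handle','yoke_pin','yoke_middle','thin_bearing','thick_bearing','mug','fitting_sleeve_1'])
b=cv2.resize(p['img'][220:310,280:470],(760,260),interpolation=2)
s,p=shot('scene'); pp(p,['yoke_handle','yoke_pin','yoke_middle','thin_bearing'])
a=cv2.resize(p['img'][190:275,240:430],(760,340),interpolation=2)
cv2.imwrite('pics/s5.png',np.vstack([a,b])[:,:,::-1])
E
```

```text
29.125 [-0.2332 -0.4788 -0.33  ] [ 0.565  -0.2374  0.3837]
yoke_handle []
yoke_pin [(array([0.4257, 0.0528, 0.275 ]), 0.68)]
yoke_middle [(array([ 0.4291, -0.0551,  0.2704]), 0.62)]
thin_bearing [(array([ 0.4309, -0.0534,  0.2434]), 0.8)]
thick_bearing [(array([0.6185, 0.3044, 0.0879]), 0.97)]
mug [(array([ 0.6499,  0.002 , -0.0009]), 0.9)]
fitting_sleeve_1 [(array([0.4992, 0.4239, 0.0006]), 0.71), (array([ 0.6942,  0.1711, -0.001 ]), 0.71)]
yoke_handle [(array([ 0.4278, -0.2366,  0.2565]), 0.89)]
yoke_pin [(array([0.4292, 0.0493, 0.2716]), 0.91)]
yoke_middle [(array([ 0.4278, -0.0557,  0.27  ]), 0.87), (array([0.619 , 0.3033, 0.0889]), 0.62)]
thin_bearing [(array([ 0.4251, -0.0576,  0.2422]), 0.87)]
```

View pics/s5.png

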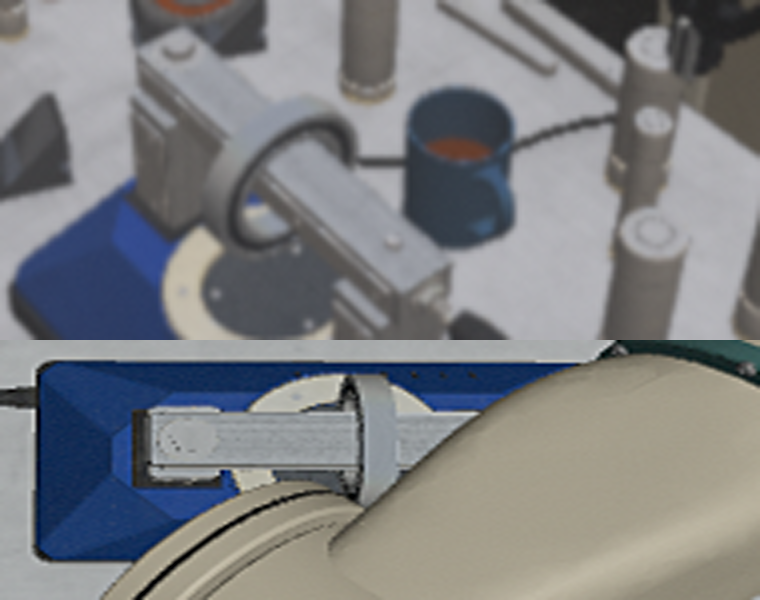

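The yoke lies home over both poles with the bearing hanging free midway, at crop pixel (280,175) in the upper half. The orange bearing, mug and sleeves are where they stood, and the robot is clear.

```bash
python3 -c "
from station import robot
print(robot.job_done())"
```

```text
the job is handed in; nothing more can be done
None
```

The job is handed in: the thin bearing hangs free on the yoke about midway between the poles, the yoke is against its home stop, and the orange bearing, sleeves and mug measured where they were at the start.

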